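# Close the paint pen and hold it level

## Task

The blue paint pen was left in the sloping pen stand with its cap ajar. While it is still in the stand press its cap fully home, then draw the pen out of the stand, turn it until it lies level in the gripper, and hold it still about 20 cm above the bench so that the paint runs along to the tip; the program finishes while still holding the pen like that, cap fully on. Leave the red pen, the capacitor and the flux jar where they are.

Things in the scene. Friction and masses are not known exactly. Their poses are not given: they have to be found in the camera images.
- blue_pen_mid (a point): Middle of the white paint pen with blue bands, on its axis, 75 mm from its foot; z axis from foot to cap. Barrel 15 mm in diameter, 108 mm long; 40 g with cap. It leans some 45 to 48 degrees from vertical, cap end up and to the stand's -x; its foot sits 44 mm deep in a bore with 1 mm play. The 64 mm of barrel between bore mouth and cap seat are free (this point is 31 mm out). Either bore may hold it
- blue_cap_top (a point): Centre of the flat end of the blue pen's cap, a cylinder 16.5 mm in diameter and 42 mm long on the pen's axis, with a thin pocket clip; z points outwards along the pen. A bright metal neck shows between cap and barrel while the cap is ajar. Closed, this point is 75 mm from blue_pen_mid
- blue_cap (a joint): How far the cap stands off its closed seat along the pen, in m: 0 fully home, up to 0.014; it starts 0.007 to 0.012 ajar. Friction holds it wherever it is left; about 4 N along the pen moves it, until it meets a firm stop at 0. It cannot come off entirely
- red_pen_mid (a point): Middle of the red-banded pen of the same shape (closed, 150 mm long), 75 mm from its foot, z axis towards its cap; it stands in the other bore, parallel to the blue pen and 80 mm beside it. To be left there
- stand: Fixed pen stand: grey block 34 x 140 x 50 mm leaning 45 degrees on a dark base plate 100 x 152 x 6 mm. Origin on the bench under it, x away from the pens' cap ends, y along the row of bores (at y = -40 and +40 mm), z up. Bore mouths at x = -5, z = 53 mm, opening up and to -x at 45 degrees; top edge of the block at z = 65 mm
- capacitor_1: Black upright capacitor, 26 mm in diameter, 42 mm tall, origin under its centre; stands just beyond the stand's -y end, to be left alone
- flux_jar: White jar with a green lid, 49 mm in diameter, 29 mm tall, origin under its centre; stands behind the stand, to be left alone

How it is judged:
By the outcome, as a careful person would: the job done as asked, in the order asked, and still so for the second after the job is handed in, while the arm keeps its last pose, push and grip.
It also fails if it takes over 40 s, if anything falls off the work surface, if the arm or the gripper's body presses on something with over 40 N, if the wrist force passes 120 N, or if a joint passes its speed limit or range.

## Robot

A 6-joint arm with a two-finger parallel gripper is mounted at the origin on a cart in front of the work surface, level with it; the furniture and walls round the work are solid. World frame = base frame: x ahead of the robot, y to its left, z up, the work surface at z = 0. Lengths are in m, angles in rad, forces in N, time in s.
With the tool pointing down it reaches from about 0.35 to 0.85 m from the base axis. Payload 8.1 kg.
Tool frame: the origin (TCP) lies midway between the tips of the shut fingers; the grasp point (between the pads) lies 19 mm behind it; z points along the fingers, y is the line along which they close (so a half turn about z gives the same grasp; the last joint's range is limited). The gripper opens to 93 mm and grips with 3 to 60 N. Pads are 15 mm wide; open, the fingers measure 128 mm over their backs; the gripper's body (75 mm by 188 mm) begins 65 mm behind the grasp point.
Start: joints at [-1.34, 0.13, 1.488, -0, 1.523, -0.085], TCP at [0.186, -0.57, 0.219] pointing down, gripper open.
Joint ranges: [-2.96, 2.96], [-0.89, 2.26], [0.02, 2.5], [-1.34, 4.48], [0, 2.73], [-2.66, 2.66]. Speed limits (rad/s): [2.39, 2.39, 2.79, 3.14, 3.14, 3.14].

## Interface

Orientations are given as a rotation vector (axis times angle).
In Python, from plant import read_state, read_camera, camera_model, close_job gives the robot as it stands. The module is installed in compiled form; this text tells all that it offers.
- The arm moves only by the tool carry_out, never from a script. Its argument "moves" is a list of rows, each an object of numbers: "jaw": the finger opening in m, from 0 to 0.093; "dx", "dy", "dz": the shift along the tool's x, y, z in m; "yaw": the turn about the tool's z in rad. In form: [{"jaw": .., "dx": .., "dy": .., "dz": .., "yaw": ..}, ...]. A call has 1 to 8 rows; each row shifts and turns the commanded pose from where the row before left it, along the tool's axes as they then stand; what a row does not reach is not made up. A row lasts 1/8 s, in which the tool goes at most 62.5 mm and 10.7 degrees, less where a joint would pass 70% of its speed; a pose out of reach is approached as far as the arm can. A call is refused whole if a number of a shift passes 0.0625 or a number of a turn 0.188, either way. A call with a gripper value outside its range is refused whole. The fingers move at their own pace and stop on an object; "grip_force" is the grip in N (left out, the last holds). Time passes only in rows, so rows that do not move let the fingers close. It gives the time, the measured TCP pose, the force, the opening and the grip force at its end, in the units of the state.
- read_state(): the state, without advancing time (a new reading comes with each control period).
- read_camera(name): name is "scene" or "top" or "wrist"; returns the picture (400x640x3 uint8, red, green, blue); there is no depth.
- camera_model(name): a dict with "camera_matrix" (3x3 intrinsics, pixels), "view" (4x4, takes a point from world to camera coordinates). Camera axes: x right, y up, looking along -z (the intrinsics and any distortion apply to the point x, -y, -z); pixel columns grow to the right and rows downward; lengths in m; the calibration is good to about 2 mm. A picture is of the moment at which its call begins: read the wrist's pose just before it. camera_model takes no time and is no camera call; for the wrist camera it gives the pose at the moment of the call.
- close_job(): hands the job in; it is judged then, once.
The state is a dict: "t": time; "q": joint angles; "dq": joint speeds; "joint_torque": joint torques, N m; "tool_pos": TCP position; "orientation": TCP orientation; "force": force on the tool from outside, world axes, zero at the start; "wrist_torque": the same for the moment, N m; "opening": finger opening in m; "gripper_force": force on a finger pad.
Only numpy, scipy, OpenCV 4.12 (cv2) and the standard library are available. Lean on these libraries where they do the work, as an engineer would, in place of code of your own. Each camera call takes 0.05 s, during which the arm holds its last target. There are 200 camera calls.

## Working session

There is one attempt and no reset: what is moved stays moved. The work goes in short steps, Python scripts to look and compute and a tool call to move; the robot and the scene stay as the last step left them, time stands still between calls to the robot, and variables do not carry over. Pictures are saved under pics/ and viewed, at most 10 in all, crops included, and the job is handed in when it is done.

Besides the shell and the picture viewer there is one more tool, called after "Call:" as name([rows], argument=value, ...), one row to a line, values as JSON. carry_out: Moves the arm, as the interface text tells. Its arguments: {"type":"object","properties":{"moves":{"type":"array","items":{"type":"object","properties":{"jaw":{"type":"number"},"dx":{"type":"number"},"dy":{"type":"number"},"dz":{"type":"number"},"yaw":{"type":"number"}}}},"grip_force":{"type":"number"}},"required":["moves"]}

```bash
mkdir -p pics
python3 - <<'E'
from plant import *
import cv2,numpy as np
s=read_state();print({k:np.round(v,3) for k,v in s.items()})
for n in("scene","top"):
    im=read_camera(n);cv2.imwrite(f"pics/{n}0.png",im[:,:,::-1]);m=camera_model(n)
    print(n,m.keys(),np.round(m["camera_matrix"],1).tolist(),np.round(m["view"],3).tolist(), {k:v for k,v in m.items() if k not in("camera_matrix","view")})
E
```

```text
{'t': np.float64(0.0), 'q': array([-1.34 ,  0.131,  1.489, -0.   ,  1.523, -0.085]), 'dq': array([-0.   ,  0.   ,  0.001,  0.   ,  0.001,  0.001]), 'joint_torque': array([-2.0000e-03, -5.5984e+01, -4.9176e+01,  7.7000e-02,  3.6000e-02,
       -0.0000e+00]), 'tool_pos': array([ 0.186, -0.57 ,  0.218]), 'orientation': array([-3.101, -0.494,  0.   ]), 'force': array([-0.034,  0.351,  0.2  ]), 'wrist_torque': array([-0.044,  0.021,  0.007]), 'gripper_force': np.float64(0.0), 'opening': np.float64(0.093)}
scene dict_keys(['camera_matrix', 'view']) [[390.0, 0.0, 318.0], [0.0, 390.0, 207.2], [0.0, 0.0, 1.0]] [[0.9, -0.436, 0.02, -0.579], [0.29, 0.631, 0.719, -0.216], [-0.327, -0.641, 0.694, -0.732], [0.0, 0.0, 0.0, 1.0]] {}
top dict_keys(['camera_matrix', 'view']) [[451.9, 0.0, 322.1], [0.0, 451.9, 194.2], [0.0, 0.0, 1.0]] [[-0.024, -0.999, -0.023, -0.028], [0.991, -0.027, 0.129, -0.61], [-0.13, -0.019, 0.991, -0.86], [0.0, 0.0, 0.0, 1.0]] {}
```

View pics/scene0.png

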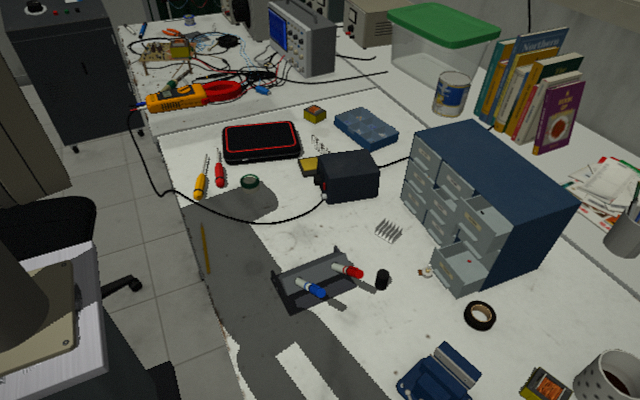

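View pics/top0.png

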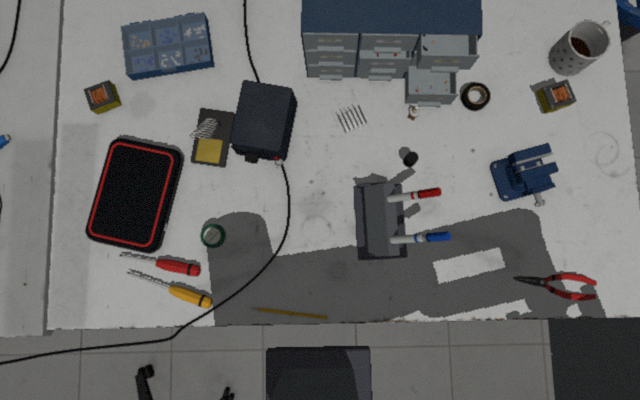

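The blue pen is in the bore nearer the robot. In the top view its cap ends near (450,237) and the block is around (380,220). Both pens point along image right, which is world -y. The capacitor is at (410,158).

```bash
cat > h.py <<'E'
from plant import *
import cv2,numpy as np
from scipy.spatial.transform import Rotation as R
def ray(m,uv):
    K,V=m["camera_matrix"],m["view"]
    d=np.linalg.inv(K)@[uv[0],uv[1],1]; d=np.array([d[0],-d[1],-d[2]])
    return -V[:3,:3].T@V[:3,3], V[:3,:3].T@d/np.linalg.norm(d)
def onz(m,uv,z):
    o,d=ray(m,uv); return o+d*(z-o[2])/d[2]
def tri(rays):
    A=sum(np.eye(3)-np.outer(d,d) for o,d in rays);b=sum((np.eye(3)-np.outer(d,d))@o for o,d in rays)
    p=np.linalg.solve(A,b); return p,[np.linalg.norm(np.cross(d,p-o)) for o,d in rays]
def mask(im,col):
    h=cv2.cvtColor(im,cv2.COLOR_RGB2HSV)
    if col=="blue": return cv2.inRange(h,(108,150,60),(128,255,255))
    return cv2.inRange(h,(0,170,70),(8,255,255))|cv2.inRange(h,(172,170,70),(180,255,255))
def tcp():
    s=read_state(); return s,R.from_rotvec(s["orientation"]).as_matrix()
E
python3 - <<'E'
from h import *
roi={"scene":(250,400,230,320),"top":(340,470,150,270)}
ax={}
tiles=[]
for n in roi:
    im=read_camera(n);x0,x1,y0,y1=roi[n];m=camera_model(n)
    c=im[y0:y1,x0:x1]; tiles.append(cv2.resize(c[:,:,::-1],None,fx=4,fy=4,interpolation=cv2.INTER_CUBIC))
    for col in("blue","red"):
        k=mask(c,col);nn,l,st,ce=cv2.connectedComponentsWithStats(k)
        i=1+np.argmax(st[1:,4]);p=np.argwhere(l==i)[:,::-1]+[x0,y0];ce=p.mean(0)
        d=np.linalg.svd(p-ce)[2][0];t=(p-ce)@d
        e=[ce+d*t.min(),ce+d*t.max()];e.sort(key=lambda q:q[0]);ax[n,col]=(m,e,ce)
        print(n,col,st[i],np.round(e,1).tolist(),np.round(ce,1))
for col in("blue","red"):
    for k in(0,1):print(col,k,tri([ray(ax[n,col][0],ax[n,col][1][k]) for n in roi]))
    print("cen",tri([ray(ax[n,col][0],ax[n,col][2]) for n in roi]))
h=max(t.shape[0] for t in tiles)
cv2.imwrite("pics/a.png",cv2.resize(tiles[1],(520,480)));cv2.imwrite("pics/b.png",tiles[0])
E
```

```text
scene blue [ 59  53  17  15 160] [[309.5, 286.1], [324.6, 294.9]] [317.  290.4]
scene red [ 97  36  16  13 139] [[347.1, 268.8], [362.3, 275.3]] [354.4 271.9]
top blue [ 86  82  25   9 156] [[426.0, 238.3], [450.2, 235.3]] [439.2 236.7]
top red [ 79  38  22  10 123] [[419.0, 194.8], [440.0, 191.1]] [429.9 192.9]
blue 0 (array([ 0.51392999, -0.23106962,  0.10597051]), [np.float64(0.0010092680401898135), np.float64(0.001009268040189801)])
blue 1 (array([ 0.52003792, -0.27005696,  0.12785986]), [np.float64(0.001743422411256406), np.float64(0.0017434224112560677)])
cen (array([ 0.51679903, -0.25218215,  0.11908255]), [np.float64(2.626877998032152e-06), np.float64(2.6268779980292995e-06)])
red 0 (array([ 0.59374945, -0.22316326,  0.10138835]), [np.float64(0.0013430198475777777), np.float64(0.001343019847577521)])
red 1 (array([ 0.5996963 , -0.25844402,  0.12109535]), [np.float64(0.0014445100765055952), np.float64(0.001444510076505432)])
cen (array([ 0.5964804 , -0.24135517,  0.11221874]), [np.float64(0.00022576607757023243), np.float64(0.00022576607757034074)])
```

View pics/a.png

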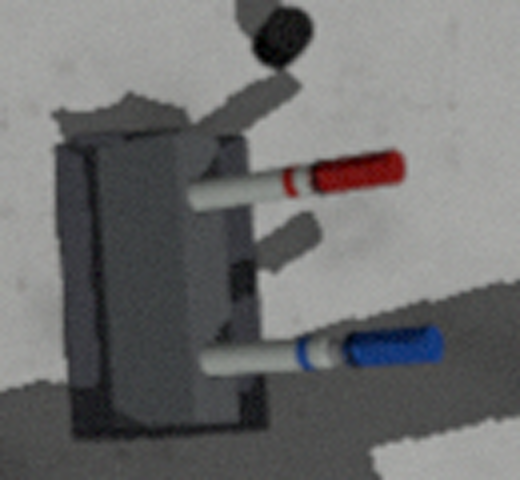

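Call:
carry_out([
  {"dx": 0.0515,"dy": -0.025,"dz": -0.0125,"jaw": 0.06},
  {"dx": 0.0515,"dy": -0.025,"dz": -0.0125},
  {"dx": 0.0515,"dy": -0.025,"dz": -0.0125},
  {"dx": 0.0515,"dy": -0.025,"dz": -0.0125},
  {"dx": 0.0515,"dy": -0.025,"dz": -0.0125},
  {"dx": 0.0515,"dy": -0.025,"dz": -0.0125},
  {"dx": 0.0515,"dy": -0.025,"dz": -0.0125},
  {"dx": 0.0515,"dy": -0.025,"dz": -0.0125},
])

```text
invalid input at $.moves[0]: expected keys jaw, dx, dy, dz, yaw
```

Call:
carry_out([
  {"yaw": -0.166},
  {"yaw": -0.166},
  {"yaw": -0.166},
  {"yaw": -0.166},
  {"yaw": -0.166},
  {"yaw": -0.166},
  {"yaw": -0.166},
  {"yaw": -0.166},
])

```text
invalid input at $.moves[0]: expected keys jaw, dx, dy, dz, yaw
```

Run:
```python
from h import *
s,r=tcp();print(s["t"],s["tool_pos"],np.round(r,3).tolist(),np.round(s["q"],2))
m=camera_model("wrist");im=read_camera("wrist");cv2.imwrite("pics/w0.png",im[:,:,::-1])
print(m["camera_matrix"].tolist(),np.round(m["view"],3).tolist())
np.save("w0.npy",im);np.savez("w0m.npz",**{k:np.array(m[k]) for k in m})
```

```text
0.2 [ 0.18627717 -0.56998957  0.2179867 ] [[0.951, 0.311, -0.0], [0.311, -0.951, 0.001], [0.0, -0.001, -1.0]] [-1.34  0.13  1.49  0.    1.52 -0.09]
[[359.9805222886593, 0.0, 318.32973818040165], [0.0, 359.9805222886593, 194.57913515616025], [0.0, 0.0, 1.0]] [[0.31, -0.951, -0.0, -0.6], [0.906, 0.296, -0.302, 0.034], [0.287, 0.093, 0.953, -0.392], [0.0, 0.0, 0.0, 1.0]]
```

View pics/w0.png

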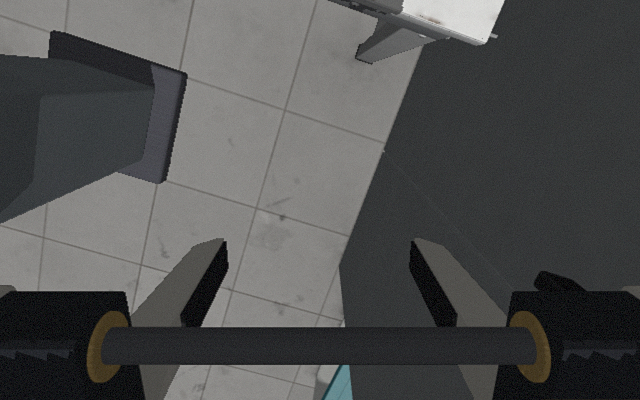

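The wrist view shows only floor, with the fingers at bottom centre. The moves need all five keys in each row.

Call:
carry_out([
  {"jaw": 0.093,"dx": 0.052,"dy": -0.03,"dz": -0.0105,"yaw": 0},
  {"jaw": 0.093,"dx": 0.052,"dy": -0.03,"dz": -0.0105,"yaw": 0},
  {"jaw": 0.093,"dx": 0.052,"dy": -0.03,"dz": -0.0105,"yaw": 0},
  {"jaw": 0.093,"dx": 0.052,"dy": -0.03,"dz": -0.0105,"yaw": 0},
  {"jaw": 0.093,"dx": 0.052,"dy": -0.03,"dz": -0.0105,"yaw": 0},
  {"jaw": 0.093,"dx": 0.052,"dy": -0.03,"dz": -0.0105,"yaw": 0},
  {"jaw": 0.093,"dx": 0.052,"dy": -0.03,"dz": -0.0105,"yaw": 0},
  {"jaw": 0.093,"dx": 0.052,"dy": -0.03,"dz": -0.0105,"yaw": 0},
])

```text
t: 1.25
tool_pos: [0.5083, -0.2113, 0.3031]
orientation: [3.102, 0.494, 0.0]
force: [0.6, -1.0, -0.9]
opening: 0.093
gripper_force: 0.0
```

Call:
carry_out([
  {"jaw": 0.093,"dx": 0,"dy": 0,"dz": 0,"yaw": -0.166},
  {"jaw": 0.093,"dx": 0,"dy": 0,"dz": 0,"yaw": -0.166},
  {"jaw": 0.093,"dx": 0,"dy": 0,"dz": 0,"yaw": -0.166},
  {"jaw": 0.093,"dx": 0,"dy": 0,"dz": 0,"yaw": -0.166},
  {"jaw": 0.093,"dx": 0,"dy": 0,"dz": 0,"yaw": -0.166},
  {"jaw": 0.093,"dx": 0,"dy": 0,"dz": 0,"yaw": -0.166},
  {"jaw": 0.093,"dx": 0,"dy": 0,"dz": 0,"yaw": -0.166},
  {"jaw": 0.093,"dx": 0,"dy": 0,"dz": 0,"yaw": -0.166},
])

```text
t: 2.25
tool_pos: [0.5072, -0.213, 0.3025]
orientation: [-2.132, -2.307, 0.0]
force: [-0.5, 0.1, -0.3]
opening: 0.093
gripper_force: 0.0
```

Run:
```python
from h import *
s,r=tcp();print(s["t"],s["tool_pos"],np.round(r,3).tolist(),np.round(s["q"],2))
m=camera_model("wrist");im=read_camera("wrist");cv2.imwrite("pics/w1.png",im[:,:,::-1])
np.save("w1.npy",im);np.savez("w1m.npz",**{k:np.array(m[k]) for k in m})
```

```text
2.25 [ 0.50719559 -0.21295747  0.30249953] [[-0.078, 0.997, -0.0], [0.997, 0.078, 0.0], [0.0, -0.0, -1.0]] [-0.49 -0.02  1.5  -0.    1.67 -0.57]
```

View pics/w1.png

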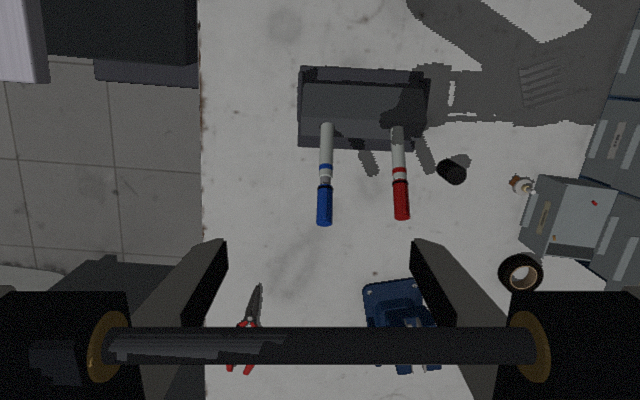

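The pens are clear of the fingers. The blue cap runs (325,187)–(325,226), with its band at (326,167), and the barrel enters the block at (327,124). The base's far edge runs (300,67)–(428,70).

Run:
```python
from h import *
im=np.load("w1.npy");m=dict(np.load("w1m.npz"))
def axis(col,im,roi):
    x0,x1,y0,y1=roi;k=mask(im[y0:y1,x0:x1],col);nn,l,st,ce=cv2.connectedComponentsWithStats(k)
    i=1+np.argmax(st[1:,4]);p=np.argwhere(l==i)[:,::-1]+[x0,y0];return p
res={}
for col,rw,rt,rs in(("blue",(300,350,120,235),(340,470,150,270),(250,400,230,320)),("red",(380,420,120,225),(340,470,150,270),(250,400,230,320))):
    p=axis(col,im,rw);c=p.mean(0);print(col,np.round(c,1),p[:,1].min(),p[:,1].max(), p[:,0].min(),p[:,0].max())
    rows=[ (y,p[p[:,1]==y,0].mean()) for y in np.unique(p[:,1])][2:-2]; print("slope",np.polyfit(*zip(*rows),1))
    rays=[ray(m,c)]
    for n,r in(("top",rt),):
        q=axis(col,read_camera(n),r).mean(0);rays.append(ray(camera_model(n),q))
    q=axis(col,read_camera("scene"),rs).mean(0);rays3=rays+[ray(camera_model("scene"),q)]
    print(tri(rays),tri(rays3)); res[col]=tri(rays3)[0]; print("onz",onz(m,c,.113 if col=="red" else .119))
# white barrel centre rows for both pens
h=cv2.cvtColor(im,cv2.COLOR_RGB2HSV)
for c0,r0 in((326,(126,160)),(398,(128,165))):
    w=[]
    for y in range(*r0):
        g=im[y,c0-14:c0+14].astype(int).min(1);x=np.where(g>130)[0]
        if len(x)>3:w.append((y,c0-14+x.mean(),len(x)))
    w=np.array(w);print("barrel",np.round(w[::5],1).tolist(),np.polyfit(w[:,0],w[:,1],1))
a,b=onz(m,(300,67),.006),onz(m,(428,70),.006);print("edge",a,b,np.linalg.norm(a-b),np.degrees(np.arctan2(*(b-a)[[1,0]])))
print("tool y deg",np.degrees(np.arctan2(.078,.997)))
```

```text
blue [322.4 208.3] 188 225 317 330
slope [3.03539598e-02 3.15900611e+02]
(array([ 0.51178821, -0.21353783,  0.23206285]), [np.float64(0.001320925678804994), np.float64(0.0013209256788051242)]) (array([ 0.51663111, -0.24778092,  0.1150832 ]), [np.float64(0.007386158327005958), np.float64(0.008699295727536187), np.float64(0.0023835217602189845)])
onz [ 0.51495185 -0.25403399  0.119     ]
red [399.7 201.3] 183 219 393 408
slope [7.26938503e-02 3.85009748e+02]
(array([ 0.58395603, -0.21960825,  0.16901544]), [np.float64(0.006207973867651576), np.float64(0.006207973867651622)]) (array([ 0.59681953, -0.23640392,  0.10700944]), [np.float64(0.007504953801192805), np.float64(0.009004012211955664), np.float64(0.0024250390886209963)])
onz [ 0.59485704 -0.24230972  0.113     ]
barrel [[148.0, 314.8, 5.0], [153.0, 325.5, 12.0], [158.0, 324.9, 13.0]] [  0.39531191 263.69918605]
barrel [[152.0, 389.2, 8.0], [157.0, 396.5, 14.0], [162.0, 396.5, 14.0]] [1.90617075e-01 3.66031910e+02]
edge [ 0.47768401 -0.11550877  0.006     ] [ 0.63278007 -0.10686991  0.006     ] 0.15533646935837933 3.1880812607786715
tool y deg 4.473406459361205
```

Run:
```python
from h import *
im=np.load("w1.npy");m=dict(np.load("w1m.npz"))
cv2.imwrite("pics/c.png",cv2.resize(im[55:235,280:470,::-1],(760,720)) [:600])
for uv in((299,147),(300,67),(415,150),(327,124)):print(uv,[np.round(onz(m,uv,z),4).tolist() for z in(.006,.053,.065)])
g=im[:,305:320].mean(1).sum(1)/3;print([(y,int(g[y])) for y in range(60,155,2)])
```

```text
(299, 147) [[0.4825, -0.213, 0.006], [0.4844, -0.2045, 0.053], [0.4849, -0.2023, 0.065]]
(300, 67) [[0.4777, -0.1155, 0.006], [0.4801, -0.1169, 0.053], [0.4807, -0.1173, 0.065]]
(415, 150) [[0.6326, -0.2052, 0.006], [0.6192, -0.1975, 0.053], [0.6158, -0.1955, 0.065]]
(327, 124) [[0.5161, -0.1809, 0.006], [0.5145, -0.1756, 0.053], [0.5142, -0.1743, 0.065]]
[(60, 138), (62, 137), (64, 141), (66, 55), (68, 41), (70, 30), (72, 27), (74, 27), (76, 29), (78, 27), (80, 20), (82, 21), (84, 55), (86, 54), (88, 56), (90, 56), (92, 55), (94, 54), (96, 55), (98, 55), (100, 55), (102, 55), (104, 55), (106, 55), (108, 54), (110, 55), (112, 55), (114, 55), (116, 55), (118, 62), (120, 62), (122, 62), (124, 62), (126, 61), (128, 60), (130, 63), (132, 61), (134, 62), (136, 48), (138, 46), (140, 49), (142, 48), (144, 49), (146, 46), (148, 134), (150, 136), (152, 133), (154, 135)]
```

View pics/c.png

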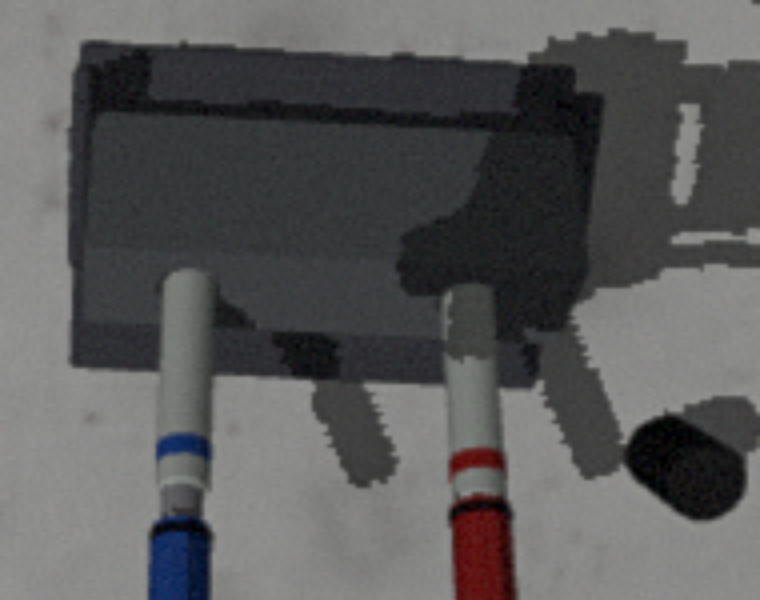

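Close crop: the bright neck shows between the white barrel and blue cap (rows about 176–185 of the full image), and the cap sits on the line of the barrel. I'll come down above the cap and check by wrist stereo.

Call:
carry_out([
  {"jaw": 0.093,"dx": -0.02,"dy": 0.0032,"dz": 0.03,"yaw": 0.022},
  {"jaw": 0.093,"dx": -0.02,"dy": 0.0032,"dz": 0.03,"yaw": 0},
  {"jaw": 0.093,"dx": 0,"dy": 0,"dz": 0.03,"yaw": 0},
  {"jaw": 0.093,"dx": 0,"dy": 0,"dz": 0,"yaw": 0},
  {"jaw": 0.093,"dx": 0,"dy": 0,"dz": 0,"yaw": 0},
])

```text
t: 3.12
tool_pos: [0.5166, -0.2526, 0.214]
orientation: [2.164, 2.275, 0.0]
force: [-0.2, -0.8, 0.2]
opening: 0.0929
gripper_force: 0.0
```

Run:
```python
from h import *
s,r=tcp();print(s["tool_pos"],np.round(r,3).tolist())
m=camera_model("wrist");im=read_camera("wrist");cv2.imwrite("pics/w2.png",im[:,:,::-1])
np.save("w2.npy",im);np.savez("w2m.npz",**{k:np.array(m[k]) for k in m})
```

```text
[ 0.51656371 -0.25263215  0.21400444] [[-0.05, 0.999, 0.001], [0.999, 0.05, -0.001], [-0.001, 0.001, -1.0]]
```

View pics/w2.png

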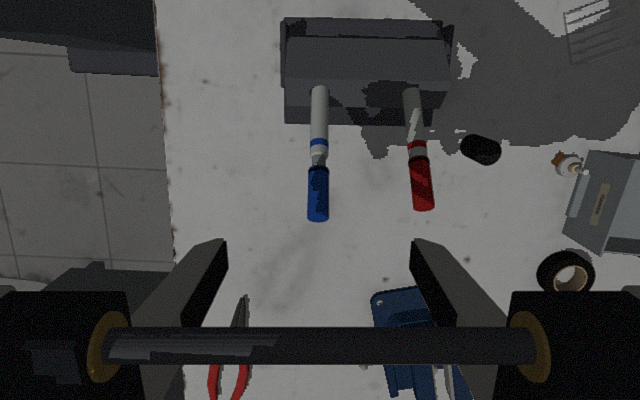

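Run:
```python
from h import *
D=[]
for n,c,r in(("w1",(318,333),(120,230)),("w2",(309,328),(80,226))):
    im=np.load(n+".npy");m=dict(np.load(n+"m.npz"))
    k=cv2.inRange(cv2.cvtColor(im,cv2.COLOR_RGB2HSV),(105,110,25),(130,255,255))[r[0]:r[1],c[0]-12:c[1]+12]>0
    nr=k.sum(1);rows=np.where(nr>4)[0]+r[0];g=np.split(rows,np.where(np.diff(rows)>1)[0]+1);g=[(a[0],a[-1]) for a in g]
    print(n,g)
    band,cap=g[0],g[-1]
    cx=lambda a:np.mean(np.where(k[a[0]-r[0]:a[1]-r[0]+1])[1])+c[0]-12
    D.append((m,[(cx(band),np.mean(band)),(cx(cap),cap[0]-.5),(cx(cap),np.mean(cap)),(cx(cap),cap[1]+.5)]))
    print(np.round(D[-1][1],1).tolist())
for j in range(4):
    p,e=tri([ray(d[0],d[1][j]) for d in D]);print(np.round(p,4),np.round(e,4))
m=D[1][0]
for z in(.115,.119,.123):print(np.round(onz(m,D[1][1][2],z),4),np.round(onz(D[0][0],D[0][1][2],z),4))
```

```text
w1 [(np.int64(164), np.int64(168)), (np.int64(184), np.int64(185)), (np.int64(188), np.int64(225))]
[[325.3, 166.0], [324.0, 187.5], [324.0, 206.5], [324.0, 225.5]]
w2 [(np.int64(138), np.int64(145)), (np.int64(165), np.int64(167)), (np.int64(170), np.int64(221))]
[[318.6, 141.5], [317.5, 169.5], [317.5, 195.5], [317.5, 221.5]]
[ 0.5153 -0.2152  0.0935] [0.0002 0.0002]
[ 0.5153 -0.2341  0.1102] [0.0003 0.0003]
[ 0.5165 -0.253   0.1163] [0. 0.]
[ 0.5172 -0.266   0.1367] [0.0003 0.0003]
[ 0.5165 -0.2534  0.115 ] [ 0.5166 -0.2534  0.115 ]
[ 0.5165 -0.2521  0.119 ] [ 0.5164 -0.252   0.119 ]
[ 0.5164 -0.2509  0.123 ] [ 0.5163 -0.2506  0.123 ]
```

Cap centre is at (0.5165, -0.252, 0.119), and the views agree to about 1 mm. I'll go straight down and grip the cap.

Call:
carry_out([
  {"jaw": 0.05,"dx": 0,"dy": 0,"dz": 0.04,"yaw": 0},
  {"jaw": 0.05,"dx": 0,"dy": 0,"dz": 0.04,"yaw": 0},
  {"jaw": 0.05,"dx": 0,"dy": 0,"dz": 0.034,"yaw": 0},
  {"jaw": 0.05,"dx": 0,"dy": 0,"dz": 0,"yaw": 0},
  {"jaw": 0.0,"dx": 0,"dy": 0,"dz": 0,"yaw": 0},
  {"jaw": 0.0,"dx": 0,"dy": 0,"dz": 0,"yaw": 0},
  {"jaw": 0.0,"dx": 0,"dy": 0,"dz": 0,"yaw": 0},
  {"jaw": 0.0,"dx": 0,"dy": 0,"dz": 0,"yaw": 0},
], grip_force=20)

```text
t: 4.18
tool_pos: [0.5165, -0.2528, 0.0994]
orientation: [2.163, 2.277, 0.0]
force: [0.1, 0.4, 0.5]
opening: 0.0174
gripper_force: 0.0
```

Run:
```python
from h import *
s,r=tcp();print(s["tool_pos"],s["opening"],s["gripper_force"],s["force"])
```

```text
[ 0.51646834 -0.25276075  0.09935733] 0.017387845407682886 0.0 [0.1386244  0.37479688 0.52342258]
```

Call:
carry_out([
  {"jaw": 0.0,"dx": 0,"dy": 0,"dz": 0,"yaw": 0},
  {"jaw": 0.0,"dx": 0,"dy": 0,"dz": 0,"yaw": 0},
  {"jaw": 0.0,"dx": 0.0015,"dy": 0,"dz": 0.0014,"yaw": 0},
  {"jaw": 0.0,"dx": 0.0015,"dy": 0,"dz": 0.0014,"yaw": 0},
])

```text
t: 4.68
tool_pos: [0.5163, -0.2498, 0.0962]
orientation: [2.164, 2.276, 0.0]
force: [0.2, -2.1, 4.1]
opening: 0.0157
gripper_force: 20.0
```

Call:
carry_out([
  {"jaw": 0.0,"dx": 0.0015,"dy": 0,"dz": 0.0014,"yaw": 0},
  {"jaw": 0.0,"dx": 0.0015,"dy": 0,"dz": 0.0014,"yaw": 0},
])

```text
t: 4.92
tool_pos: [0.516, -0.2465, 0.0931]
orientation: [2.164, 2.277, 0.0]
force: [1.6, -1.7, 3.7]
opening: 0.0164
gripper_force: 20.0
```

Call:
carry_out([
  {"jaw": 0.0,"dx": 0.0014,"dy": 0,"dz": 0.0014,"yaw": 0},
])

```text
t: 5.05
tool_pos: [0.516, -0.2451, 0.0917]
orientation: [2.164, 2.277, 0.0]
force: [1.3, -6.0, 8.1]
opening: 0.016
gripper_force: 20.0
```

Call:
carry_out([
  {"jaw": 0.0,"dx": 0.0014,"dy": 0,"dz": 0.0014,"yaw": 0},
])

```text
t: 5.18
tool_pos: [0.5165, -0.2452, 0.0915]
orientation: [2.162, 2.275, -0.001]
force: [-0.9, -8.7, 11.6]
opening: 0.0161
gripper_force: 20.0
```

Call:
carry_out([
  {"jaw": 0.0,"dx": 0.0014,"dy": 0,"dz": 0.0014,"yaw": 0},
])

```text
t: 5.3
tool_pos: [0.5171, -0.2451, 0.0913]
orientation: [2.16, 2.272, -0.002]
force: [0.4, -12.4, 14.6]
opening: 0.0159
gripper_force: 20.0
```

The cap stopped after 11 mm of travel, and the force then built to 19 N along the pen, so it is home. I'll relax the push and release.

Call:
carry_out([
  {"jaw": 0.0,"dx": -0.0025,"dy": 0,"dz": -0.0025,"yaw": 0},
  {"jaw": 0.045,"dx": 0,"dy": 0,"dz": 0,"yaw": 0},
  {"jaw": 0.045,"dx": 0,"dy": 0,"dz": 0,"yaw": 0},
  {"jaw": 0.045,"dx": 0,"dy": 0,"dz": 0,"yaw": 0},
])

```text
t: 5.8
tool_pos: [0.5151, -0.2443, 0.0904]
orientation: [-2.163, -2.276, 0.001]
force: [0.2, -0.6, -0.5]
opening: 0.041
gripper_force: 0.0
```

Run:
```python
from h import *
s,r=tcp();print(s["tool_pos"],s["opening"],s["force"])
im=read_camera("wrist");cv2.imwrite("pics/w3.png",cv2.resize(im[20:270,220:420,::-1],None,fx=2.4,fy=2.4))
```

```text
[ 0.51507074 -0.24425868  0.0904209 ] 0.041048015020637055 [ 0.20158714 -0.62069646 -0.45895285]
```

View pics/w3.png

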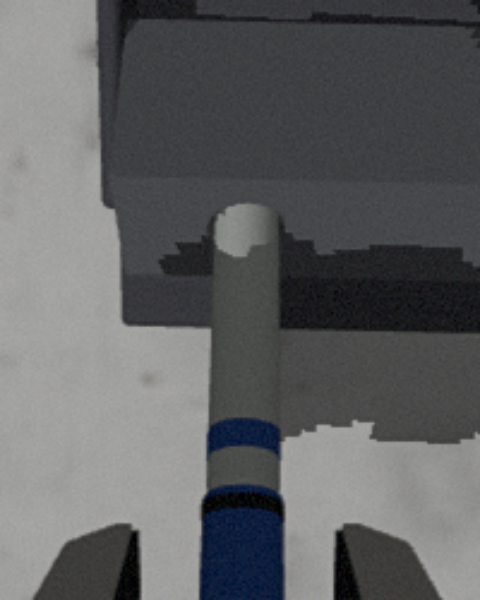

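The cap is shut: no neck shows between white barrel and cap, and the pen is centred between the fingers. Now I'll grip the barrel near its middle.

Call:
carry_out([
  {"jaw": 0.045,"dx": 0.012,"dy": -0.0005,"dz": 0.01,"yaw": 0},
  {"jaw": 0.045,"dx": 0.012,"dy": 0,"dz": 0.01,"yaw": 0},
  {"jaw": 0.045,"dx": 0.01,"dy": 0,"dz": 0.01,"yaw": 0},
  {"jaw": 0.045,"dx": 0,"dy": 0,"dz": 0,"yaw": 0},
  {"jaw": 0.0,"dx": 0,"dy": 0,"dz": 0,"yaw": 0},
  {"jaw": 0.0,"dx": 0,"dy": 0,"dz": 0,"yaw": 0},
  {"jaw": 0.0,"dx": 0,"dy": 0,"dz": 0,"yaw": 0},
  {"jaw": 0.0,"dx": 0,"dy": 0,"dz": 0,"yaw": 0},
], grip_force=20)

```text
t: 6.85
tool_pos: [0.514, -0.2112, 0.0618]
orientation: [2.164, 2.276, 0.001]
force: [1.8, 0.0, -0.0]
opening: 0.0145
gripper_force: 19.9
```

Call:
carry_out([
  {"jaw": 0.0,"dx": 0,"dy": 0,"dz": 0,"yaw": 0},
  {"jaw": 0.0,"dx": 0,"dy": 0,"dz": 0,"yaw": 0},
])

```text
t: 7.1
tool_pos: [0.514, -0.2112, 0.0617]
orientation: [2.163, 2.276, 0.001]
force: [1.8, -1.6, 1.1]
opening: 0.0147
gripper_force: 19.9
```

Call:
carry_out([
  {"jaw": 0.0,"dx": -0.0054,"dy": 0,"dz": -0.0052,"yaw": 0},
  {"jaw": 0.0,"dx": -0.0054,"dy": 0,"dz": -0.0052,"yaw": 0},
  {"jaw": 0.0,"dx": -0.0054,"dy": 0,"dz": -0.0052,"yaw": 0},
])

```text
t: 7.48
tool_pos: [0.5142, -0.2277, 0.0773]
orientation: [-2.164, -2.277, 0.001]
force: [1.5, -0.4, -0.8]
opening: 0.0146
gripper_force: 19.9
```

Call:
carry_out([
  {"jaw": 0.0,"dx": -0.0054,"dy": 0,"dz": -0.0052,"yaw": 0},
  {"jaw": 0.0,"dx": -0.0054,"dy": 0,"dz": -0.0052,"yaw": 0},
  {"jaw": 0.0,"dx": -0.0054,"dy": 0,"dz": -0.0052,"yaw": 0},
  {"jaw": 0.0,"dx": -0.0054,"dy": 0,"dz": -0.0052,"yaw": 0},
  {"jaw": 0.0,"dx": -0.0054,"dy": 0,"dz": -0.0052,"yaw": 0},
])

```text
t: 8.1
tool_pos: [0.5157, -0.2544, 0.1033]
orientation: [-2.164, -2.277, 0.0]
force: [0.1, 0.8, 0.1]
opening: 0.0142
gripper_force: 19.9
```

Out of the bore with about zero force. To level it, I'll lay the foot half on the block's top edge (z 65 mm, y about -0.168) and lower the hand, so the pen pivots between the pads.

Call:
carry_out([
  {"jaw": 0.0,"dx": 0,"dy": 0,"dz": -0.015,"yaw": 0},
  {"jaw": 0.0,"dx": 0,"dy": 0,"dz": -0.015,"yaw": 0},
  {"jaw": 0.0,"dx": 0.016,"dy": 0,"dz": 0,"yaw": 0},
  {"jaw": 0.0,"dx": 0.016,"dy": 0,"dz": 0,"yaw": 0},
  {"jaw": 0.0,"dx": 0.015,"dy": 0,"dz": 0,"yaw": 0},
  {"jaw": 0.0,"dx": 0,"dy": 0,"dz": 0.015,"yaw": 0},
  {"jaw": 0.0,"dx": 0,"dy": 0,"dz": 0.015,"yaw": 0},
  {"jaw": 0.0,"dx": 0,"dy": 0,"dz": 0,"yaw": 0},
])

```text
t: 9.1
tool_pos: [0.5116, -0.2066, 0.1001]
orientation: [-2.162, -2.274, 0.002]
force: [-0.3, -0.2, -0.4]
opening: 0.0148
gripper_force: 19.9
```

Run:
```python
from h import *
s,r=tcp();print(s["tool_pos"],s["opening"],s["force"])
im=read_camera("scene");a=cv2.resize(im[200:340,240:420,::-1],None,fx=4,fy=4)
cv2.imwrite("pics/s4.png",a)
```

```text
[ 0.511592   -0.20660538  0.10012867] 0.0148109188758455 [-0.30467595 -0.22827577 -0.37849338]
```

View pics/s4.png

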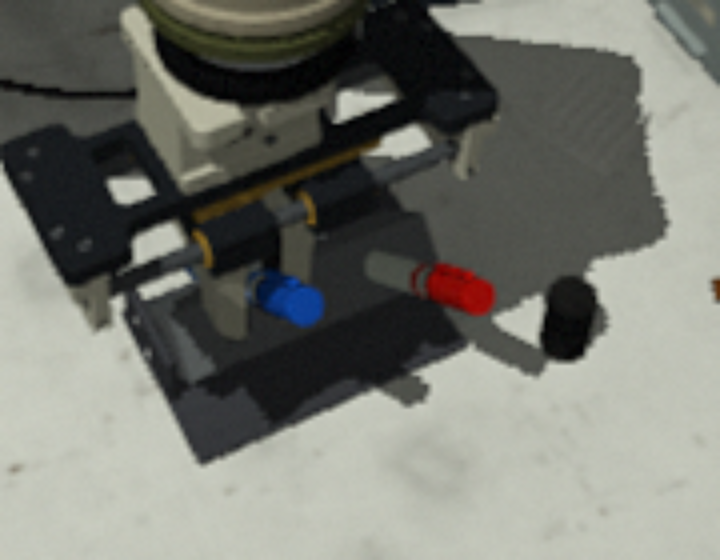

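The pen is still gripped at about 45°, the cap is clear (at (290,300) in the crop), and the red pen is clear of the hand. Now I'll press down.

Call:
carry_out([
  {"jaw": 0.0,"dx": 0,"dy": 0,"dz": 0.006,"yaw": 0},
  {"jaw": 0.0,"dx": 0,"dy": 0,"dz": 0.006,"yaw": 0},
  {"jaw": 0.0,"dx": 0,"dy": 0,"dz": 0.004,"yaw": 0},
])

```text
t: 9.52
tool_pos: [0.5135, -0.2072, 0.0869]
orientation: [2.164, 2.277, 0.001]
force: [-1.0, 1.1, 2.4]
opening: 0.0142
gripper_force: 20.0
```

Call:
carry_out([
  {"jaw": 0.0,"dx": 0,"dy": 0,"dz": 0.004,"yaw": 0},
  {"jaw": 0.0,"dx": 0,"dy": 0,"dz": 0.004,"yaw": 0},
])

```text
t: 9.78
tool_pos: [0.5136, -0.2072, 0.079]
orientation: [2.164, 2.277, 0.0]
force: [0.1, 0.3, 2.1]
opening: 0.0142
gripper_force: 20.0
```

Call:
carry_out([
  {"jaw": 0.0,"dx": 0,"dy": 0,"dz": 0.004,"yaw": 0},
  {"jaw": 0.0,"dx": 0,"dy": 0,"dz": 0.004,"yaw": 0},
])

```text
t: 10.02
tool_pos: [0.5134, -0.2072, 0.0708]
orientation: [2.164, 2.277, -0.0]
force: [0.1, -0.4, 1.9]
opening: 0.0146
gripper_force: 20.0
```

Run:
```python
from h import *
s,r=tcp();print(s["tool_pos"],s["opening"],s["force"])
im=read_camera("scene");a=cv2.resize(im[200:340,240:420,::-1],None,fx=4,fy=4)
cv2.imwrite("pics/s5.png",a)
```

```text
[ 0.5133688  -0.20720573  0.07076699] 0.014550087965942832 [ 0.06362143 -0.39261034  1.94782363]
```

View pics/s5.png

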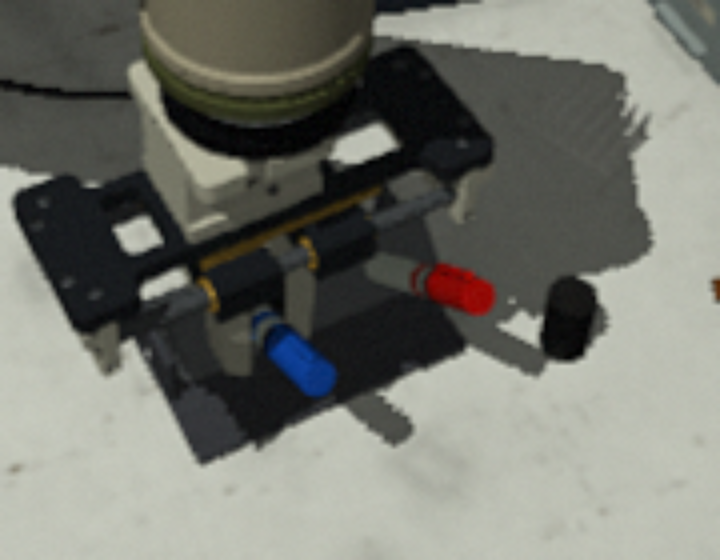

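The pen is pivoting as planned under about 2 N: its cap has swung down to (315,370), and the red pen is undisturbed. I'll keep lowering.

Call:
carry_out([
  {"jaw": 0.0,"dx": 0,"dy": 0,"dz": 0.004,"yaw": 0},
  {"jaw": 0.0,"dx": 0,"dy": 0,"dz": 0.004,"yaw": 0},
])

```text
t: 10.32
tool_pos: [0.5134, -0.2073, 0.0628]
orientation: [2.164, 2.277, -0.0]
force: [-0.3, -0.4, 2.5]
opening: 0.0142
gripper_force: 20.0
```

Call:
carry_out([
  {"jaw": 0.0,"dx": 0,"dy": 0,"dz": 0.004,"yaw": 0},
  {"jaw": 0.0,"dx": 0,"dy": 0,"dz": 0.004,"yaw": 0},
])

```text
t: 10.58
tool_pos: [0.5133, -0.2072, 0.0547]
orientation: [2.164, 2.277, -0.0]
force: [0.4, -0.6, 3.2]
opening: 0.0142
gripper_force: 20.0
```

Run:
```python
from h import *
s,r=tcp();print(s["tool_pos"],s["opening"],s["force"],s["wrist_torque"])
```

```text
[ 0.51332759 -0.20722521  0.05471003] 0.014209165667738744 [ 0.39171194 -0.64483279  3.20400495] [-0.02775209 -0.11378516  0.01421788]
```

Call:
carry_out([
  {"jaw": 0.0,"dx": 0,"dy": 0,"dz": -0.01,"yaw": 0},
  {"jaw": 0.0,"dx": 0,"dy": 0,"dz": -0.025,"yaw": 0},
  {"jaw": 0.0,"dx": 0,"dy": 0,"dz": -0.03,"yaw": 0},
  {"jaw": 0.0,"dx": 0,"dy": 0,"dz": -0.03,"yaw": 0},
  {"jaw": 0.0,"dx": 0,"dy": 0,"dz": -0.025,"yaw": 0},
  {"jaw": 0.0,"dx": 0,"dy": 0,"dz": -0.007,"yaw": 0},
  {"jaw": 0.0,"dx": 0,"dy": 0,"dz": 0,"yaw": 0},
  {"jaw": 0.0,"dx": 0,"dy": 0,"dz": 0,"yaw": 0},
])

```text
t: 11.58
tool_pos: [0.5126, -0.2067, 0.1804]
orientation: [-2.163, -2.276, 0.001]
force: [-0.2, 0.4, -1.1]
opening: 0.0143
gripper_force: 20.0
```

```bash
cat > lev.py <<'E'
from h import *
s,r=tcp();print(s["t"],s["tool_pos"],s["opening"],s["gripper_force"],s["force"])
g=s["tool_pos"]-.019*r[:,2];n=r[:,1]
im=read_camera("scene");m=camera_model("scene")
k=cv2.inRange(cv2.cvtColor(im,cv2.COLOR_RGB2HSV),(105,130,30),(130,255,255));k[:180]=0;k[330:]=0;k[:,:270]=0;k[:,370:]=0
nn,l,st,ce=cv2.connectedComponentsWithStats(k);i=1+np.argmax(st[1:,4]);p=np.argwhere(l==i)[:,::-1].astype(float);c=p.mean(0)
d=np.linalg.svd(p-c)[2][0];d*=np.sign(d[1]);t=(p-c)@d
def hit(uv):
    o,q=ray(m,uv);return o+q*((g-o)@n)/(q@n)
a,b=hit(c+d*t.min()),hit(c+d*t.max());f=hit(c)
print(st[i],np.round(c,1),"ends",np.round([a,b],4).tolist(),"len",np.linalg.norm(a-b))
v=b-a;print("cap slope deg",np.degrees(np.arctan2(v[2],np.hypot(v[0],v[1]))))
v=f-g;print("grasp->cap centre",v,np.degrees(np.arctan2(v[2],np.hypot(v[0],v[1]))))
cv2.imwrite("pics/lev.png",cv2.resize(im[180:320,240:420,::-1],None,fx=4,fy=4))
cv2.imwrite("pics/levw.png",read_camera("wrist")[:,:,::-1])
E
python3 lev.py
```

```text
11.575 [ 0.51255095 -0.20669773  0.18040951] 0.014282421750364233 20.000376999378204 [-0.19757542  0.37665758 -1.1076044 ]
[306 242  21  23 251] [316.  253.4] ends [[0.5133, -0.2201, 0.2097], [0.516, -0.2732, 0.2185]] len 0.05385284739753421
cap slope deg 9.381273635569103
grasp->cap centre [ 0.00218942 -0.04229062  0.01504684] 19.561159921096074
```

View pics/lev.png

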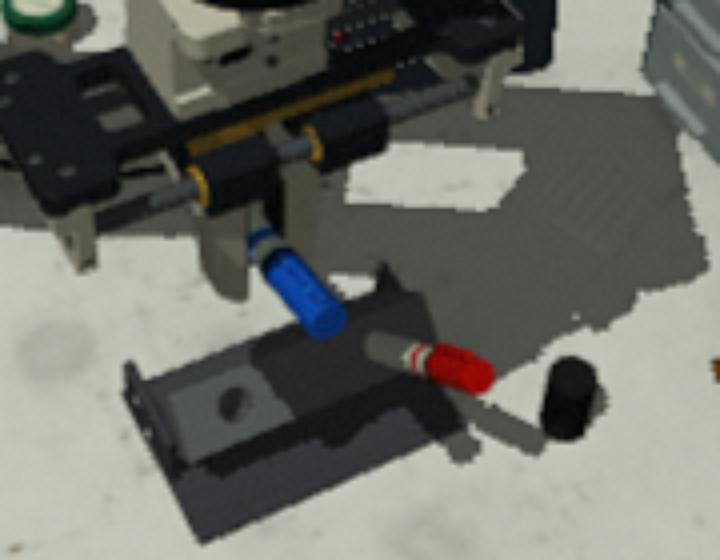

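The bore is empty, the red pen is untouched and the pen is held with its cap shut. The cap seems a few degrees high, but the pen points almost at the camera. I'll turn it side-on to the scene camera and measure properly.

Call:
carry_out([
  {"jaw": 0.0,"dx": 0,"dy": 0,"dz": 0,"yaw": -0.175},
  {"jaw": 0.0,"dx": 0,"dy": 0,"dz": 0,"yaw": -0.175},
  {"jaw": 0.0,"dx": 0,"dy": 0,"dz": 0,"yaw": -0.175},
  {"jaw": 0.0,"dx": 0,"dy": 0,"dz": 0,"yaw": -0.175},
  {"jaw": 0.0,"dx": 0,"dy": 0,"dz": 0,"yaw": -0.175},
  {"jaw": 0.0,"dx": 0,"dy": 0,"dz": 0,"yaw": -0.175},
  {"jaw": 0.0,"dx": 0,"dy": 0,"dz": 0,"yaw": 0},
  {"jaw": 0.0,"dx": 0,"dy": 0,"dz": 0,"yaw": 0},
])

```text
t: 12.68
tool_pos: [0.5131, -0.207, 0.1814]
orientation: [-0.737, -3.053, -0.0]
force: [0.2, -0.2, 0.0]
opening: 0.0145
gripper_force: 20.0
```

```bash
python3 lev.py
```

```text
12.675 [ 0.51308063 -0.20698212  0.18143642] 0.014462541330715974 20.0001123547554 [ 0.24787732 -0.22223643  0.04104368]
[328 230  14  11 136] [334.5 235.3] ends [[0.5663, -0.2343, 0.2193], [0.5467, -0.2242, 0.2127]] len 0.02296896834449367
cap slope deg -16.637295379129345
grasp->cap centre [ 0.04347079 -0.02228618  0.0156006 ] 17.71104389807094
```

View pics/lev.png

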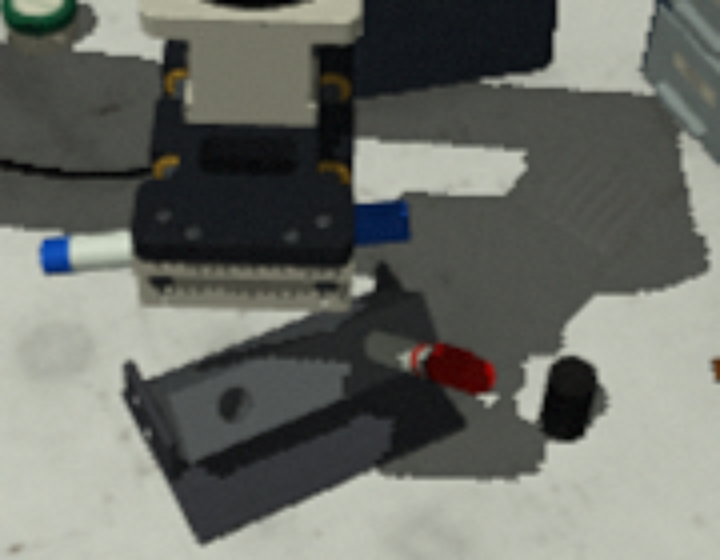

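In the picture the pen is seen side-on, foot end at crop (42,255) and cap end at (408,222). I've now viewed 12 pictures, over the limit of 10, so I'll continue by numbers only.

```bash
cat > lev2.py <<'E'
from h import *
s,r=tcp();g=s["tool_pos"]-.019*r[:,2];n=r[:,1];m=camera_model("scene");im=read_camera("scene")
def hit(uv,off=0):
    o,q=ray(m,uv);return o+q*((g+off*n-o)@n)/(q@n)
hs=cv2.cvtColor(im,cv2.COLOR_RGB2HSV);k=cv2.inRange(hs,(100,110,25),(130,255,255));P=[]
for x0,x1,y0,y1 in((244,272,225,262),(322,352,220,250)):
    nn,l,st,ce=cv2.connectedComponentsWithStats(k[y0:y1,x0:x1]);i=1+np.argmax(st[1:,4])
    x,y,w,h,a=st[i];c=ce[i]+[x0,y0];print(st[i]+[x0,y0,0,0,0],np.round(c,1));P.append((c,x+x0-.5,x+w+x0-.5))
(a,al,ar),(b,bl,br)=P
sl=(b-a)[1]/(b-a)[0];A=np.array([al,a[1]+sl*(al-a[0])]);B=np.array([br,b[1]+sl*(br-b[0])])
print("slope px deg",np.degrees(np.arctan(sl)))
for off in(-.003,0,.003):
    pa,pb=hit(A,off),hit(B,off);v=pb-pa
    print(off,np.round(pa,4),np.round(pb,4),"len",round(np.linalg.norm(v),4),"elev",round(np.degrees(np.arctan2(v[2],np.hypot(v[0],v[1]))),2))
f=hit(A);c=hit(B);h=r[:,0];print("along tool x: foot",(f-g)@h,"cap",(c-g)@h,"dz",f[2]-g[2],c[2]-g[2])
for nm,z in(("level proj",0),):
    pp=[]
    for e in(-.07,.08):
        w=m["view"]@np.append(g+h*e,1);q=m["camera_matrix"]@[w[0],-w[1],-w[2]];pp.append(q[:2]/q[2])
    print("level pen would project",np.round(pp,1).tolist(),np.degrees(np.arctan((pp[1]-pp[0])[1]/(pp[1]-pp[0])[0])))
print("tilt of tool z",r[:,2])
E
python3 lev2.py
```

```text
[250 239   8   9  59] [253.4 243.3]
[328 230  15  11 137] [334.7 235.2]
slope px deg -5.634041695783987
-0.003 [ 0.4338 -0.1698  0.1932] [ 0.5662 -0.2375  0.2218] len 0.1514 elev 10.88
0 [ 0.4344 -0.1668  0.1897] [ 0.5678 -0.235   0.2185] len 0.1525 elev 10.88
0.003 [ 0.4351 -0.1638  0.1862] [ 0.5694 -0.2324  0.2152] len 0.1536 elev 10.88
along tool x: foot 0.08844037734772352 cap -0.06129652682590809 dz -0.011005269781411392 0.01778044125276082
level pen would project [[347.2, 242.0], [254.0, 239.3]] 1.6849982581587872
tilt of tool z [-3.57905625e-04  2.03981687e-04 -9.99999915e-01]
```

Measured length is 152 mm (expected 150). The cap end is 11° high and the pen axis sits 6 mm above the pad centre, which explains the shortfall. I'll turn back and press about 7 mm lower, slightly nearer the stand to stay clear of the red cap.

Call:
carry_out([
  {"jaw": 0.0,"dx": 0,"dy": 0,"dz": 0,"yaw": 0.175},
  {"jaw": 0.0,"dx": 0,"dy": 0,"dz": 0,"yaw": 0.175},
  {"jaw": 0.0,"dx": 0,"dy": 0,"dz": 0,"yaw": 0.175},
  {"jaw": 0.0,"dx": 0,"dy": 0,"dz": 0,"yaw": 0.175},
  {"jaw": 0.0,"dx": 0,"dy": 0,"dz": 0,"yaw": 0.175},
  {"jaw": 0.0,"dx": 0,"dy": 0,"dz": 0,"yaw": 0.175},
  {"jaw": 0.0,"dx": 0.005,"dy": 0,"dz": 0,"yaw": 0},
  {"jaw": 0.0,"dx": 0,"dy": 0,"dz": 0,"yaw": 0},
])

```text
t: 13.82
tool_pos: [0.5131, -0.2017, 0.1819]
orientation: [-2.16, -2.281, -0.0]
force: [0.1, 0.4, -0.3]
opening: 0.0144
gripper_force: 20.0
```

Call:
carry_out([
  {"jaw": 0.0,"dx": 0,"dy": 0,"dz": 0.04,"yaw": 0},
  {"jaw": 0.0,"dx": 0,"dy": 0,"dz": 0.04,"yaw": 0},
  {"jaw": 0.0,"dx": 0,"dy": 0,"dz": 0.03,"yaw": 0},
  {"jaw": 0.0,"dx": 0,"dy": 0,"dz": 0.01,"yaw": 0},
  {"jaw": 0.0,"dx": 0,"dy": 0,"dz": 0,"yaw": 0},
  {"jaw": 0.0,"dx": 0,"dy": 0,"dz": 0,"yaw": 0},
])

```text
t: 14.58
tool_pos: [0.5142, -0.2027, 0.0637]
orientation: [2.162, 2.276, 0.001]
force: [-0.1, -0.5, -0.8]
opening: 0.0145
gripper_force: 20.0
```

Call:
carry_out([
  {"jaw": 0.0,"dx": 0,"dy": 0,"dz": 0.004,"yaw": 0},
  {"jaw": 0.0,"dx": 0,"dy": 0,"dz": 0.004,"yaw": 0},
])

```text
t: 14.82
tool_pos: [0.5136, -0.2024, 0.0545]
orientation: [2.163, 2.276, 0.001]
force: [-0.8, -1.4, 2.2]
opening: 0.0144
gripper_force: 20.0
```

Call:
carry_out([
  {"jaw": 0.0,"dx": 0,"dy": 0,"dz": 0.004,"yaw": 0},
])

```text
t: 14.95
tool_pos: [0.5136, -0.2026, 0.0504]
orientation: [2.163, 2.276, 0.0]
force: [-0.1, -1.5, 3.3]
opening: 0.0143
gripper_force: 20.0
```

Call:
carry_out([
  {"jaw": 0.0,"dx": 0,"dy": 0,"dz": 0.003,"yaw": 0},
  {"jaw": 0.0,"dx": 0,"dy": 0,"dz": 0.0015,"yaw": 0},
  {"jaw": 0.0,"dx": 0,"dy": 0,"dz": 0,"yaw": 0},
])

```text
t: 15.32
tool_pos: [0.5131, -0.2022, 0.0455]
orientation: [2.164, 2.277, 0.0]
force: [1.3, -0.9, 3.2]
opening: 0.0144
gripper_force: 20.0
```

Call:
carry_out([
  {"jaw": 0.0,"dx": 0,"dy": 0,"dz": -0.01,"yaw": 0},
  {"jaw": 0.0,"dx": 0,"dy": 0,"dz": -0.03,"yaw": 0},
  {"jaw": 0.0,"dx": 0,"dy": 0,"dz": -0.03,"yaw": 0},
  {"jaw": 0.0,"dx": 0,"dy": 0,"dz": -0.03,"yaw": 0},
  {"jaw": 0.0,"dx": 0,"dy": 0,"dz": -0.03,"yaw": 0},
  {"jaw": 0.0,"dx": 0,"dy": 0,"dz": -0.005,"yaw": 0},
])

```text
t: 16.08
tool_pos: [0.5142, -0.2026, 0.1832]
orientation: [2.161, 2.275, 0.002]
force: [0.4, 0.5, -0.1]
opening: 0.0141
gripper_force: 20.0
```

Call:
carry_out([
  {"jaw": 0.0,"dx": 0,"dy": 0,"dz": 0,"yaw": -0.175},
  {"jaw": 0.0,"dx": 0,"dy": 0,"dz": 0,"yaw": -0.175},
  {"jaw": 0.0,"dx": 0,"dy": 0,"dz": 0,"yaw": -0.175},
  {"jaw": 0.0,"dx": 0,"dy": 0,"dz": 0,"yaw": -0.175},
  {"jaw": 0.0,"dx": 0,"dy": 0,"dz": 0,"yaw": -0.175},
  {"jaw": 0.0,"dx": 0,"dy": 0,"dz": 0,"yaw": -0.175},
  {"jaw": 0.0,"dx": 0,"dy": 0,"dz": 0,"yaw": 0},
  {"jaw": 0.0,"dx": 0,"dy": 0,"dz": 0,"yaw": 0},
])

```text
t: 17.08
tool_pos: [0.5126, -0.2018, 0.1796]
orientation: [-0.737, -3.053, -0.001]
force: [-0.6, -0.8, -0.4]
opening: 0.0145
gripper_force: 20.0
```

```bash
python3 lev2.py
```

```text
[247 231   8   9  65] [250.9 235. ]
[326 232  15  11 148] [332.9 236.6]
slope px deg 1.1261124110092327
-0.003 [ 0.4324 -0.1641  0.2091] [ 0.566  -0.2326  0.2114] len 0.1501 elev 0.9
0 [ 0.433  -0.161   0.2057] [ 0.5676 -0.23    0.2081] len 0.1512 elev 0.9
0.003 [ 0.4337 -0.158   0.2023] [ 0.5692 -0.2275  0.2047] len 0.1523 elev 0.9
along tool x: foot 0.0894660088043536 cap -0.06170322675810753 dz 0.007079231920783385 0.009447584310142615
level pen would project [[345.3, 240.9], [252.8, 238.0]] 1.7773510016235508
tilt of tool z [-1.18348451e-03  6.33480670e-04 -9.99999099e-01]
```

The pen is level within 1°, about 0.20 m up, with an overall length of 151 mm, so the cap is on. I'll hold it a moment, recheck and hand in.

Call:
carry_out([
  {"jaw": 0.0,"dx": 0,"dy": 0,"dz": 0,"yaw": 0},
  {"jaw": 0.0,"dx": 0,"dy": 0,"dz": 0,"yaw": 0},
  {"jaw": 0.0,"dx": 0,"dy": 0,"dz": 0,"yaw": 0},
  {"jaw": 0.0,"dx": 0,"dy": 0,"dz": 0,"yaw": 0},
  {"jaw": 0.0,"dx": 0,"dy": 0,"dz": 0,"yaw": 0},
  {"jaw": 0.0,"dx": 0,"dy": 0,"dz": 0,"yaw": 0},
  {"jaw": 0.0,"dx": 0,"dy": 0,"dz": 0,"yaw": 0},
  {"jaw": 0.0,"dx": 0,"dy": 0,"dz": 0,"yaw": 0},
])

```text
t: 18.12
tool_pos: [0.513, -0.2021, 0.1804]
orientation: [0.731, 3.055, 0.0]
force: [-0.4, 0.5, -0.4]
opening: 0.0144
gripper_force: 20.0
```

```bash
python3 lev2.py | sed -n '3p;5p'
python3 - <<'E'
from h import *
a=cv2.imread("pics/scene0.png")[:,:,::-1];b=read_camera("scene")
for i in(a,b):
    p=np.argwhere(mask(np.ascontiguousarray(i[255:290,335:372]),"red")>0);print(len(p),p.mean(0)+[255,335])
print(close_job())
E
```

```text
slope px deg 1.0289827456720932
0 [ 0.433  -0.1615  0.2061] [ 0.5677 -0.2299  0.2081] len 0.1511 elev 0.79
144 [271.80555556 354.05555556]
33 [273.09090909 359.27272727]
the job is handed in; nothing more can be done
None
```

Job handed in at about 18 s: the blue pen's cap was pressed home in the stand, and the pen is held level to within about 1° at roughly 0.20 m with its cap on. The hand touched nothing else as far as I could tell, but the final check of the red pen was inconclusive (only 33 red pixels found, against 144 at the start, probably shadow), and I viewed 12 pictures, over the limit of 10.

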